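Seat and clamp a sharpening stone in its bench holder

ROBOT

A 6-joint arm with a two-finger parallel gripper is mounted at the origin on a cart in front of the work surface, level with it; the furniture and walls round the work are solid. World frame = base frame: x ahead of the robot, y to its left, z up, the work surface at z = 0. Lengths are in m, angles in rad, forces in N, time in s.
With the tool pointing down it reaches from about 0.35 to 0.775 m from the base axis. Payload 5.5 kg.
Tool frame: the origin (TCP) lies midway between the tips of the shut fingers; the grasp point (between the pads) lies 19 mm behind it; z points along the fingers, y is the line along which they close (so a half turn about z gives the same grasp; the last joint's range is limited). The gripper opens to 85 mm and grips with 20 to 120 N. Pads are 22 mm wide; open, the fingers measure 114 mm over their backs; the gripper's body (76 mm by 85 mm) begins 54 mm behind the grasp point. The pads swing forward as they close: fully open they stand 13 mm farther back than shut.
Start: joints at [-1.411, 0.313, 0.046, 1.304, 0, 1.431], TCP at [0.17, -0.549, 0.231] pointing down, gripper open.
Joint ranges: [-2.76, 2.76], [-0.86, 1.69], [-1.03, 1.26], [-2.2, 2.34], [-1.47, 1.5], [-3.14, 3.14]. Speed limits (rad/s): [2.57, 2.57, 3.14, 3.14, 3.14, 3.14].

INTERFACE

Orientations are given as a unit quaternion [w, x, y, z].
In Python, from workcell import env gives the robot as it stands.
- The arm moves only by the tool move_arm, never from a script. Its argument "targets" is a list of rows, each a list of 3 entries, a list of its own where there are three numbers: the shift along the tool's x, y, z in mm, then the turn, a rotation vector about the tool's x, y, z in units of 10 degrees (1.0 is 10 degrees), then the closure, from -1 (fully open) to 1 (shut). In form: [[[dx, dy, dz], [ax, ay, az], gripper], ...]. A call has 1 to 5 rows; each row is the pose to reach, as a shift and turn from the pose commanded when the call began, along the tool's axes at that moment; what a row does not reach only later rows make up. A row lasts 1/8 s, in which the tool goes at most 62.5 mm and 10.7 degrees, less where a joint would pass 70% of its speed; a pose out of reach is approached as far as the arm can. A call with a gripper value outside its range is refused whole. The fingers move at their own pace and stop on an object; "squeeze" is the grip in N (left out, the last holds). Time passes only in rows, so rows that repeat a pose let the fingers close. It gives the time, the measured TCP pose, the force, the opening and the grip force at its end, in the units of the state.
- env.get_state(): the state, without advancing time (a new reading comes with each control period).
- env.read_camera(name): name is "scene" or "top" or "wrist"; returns a dict with "pixels" (384x512x3 uint8, red, green, blue), "fovy" (degrees; the focal length in pixels is half the picture's height over the tangent of half this angle, whatever the lens; pixels are square), "cx", "cy" (the principal point, pixels), "extrinsics" (4x4, takes a point from world to camera coordinates); the wrist camera has in their place "mount" (4x4, takes a point from camera to tool coordinates, whose origin is the TCP and whose axes are the flange's). Camera axes: x right, y up, looking along -z (the intrinsics and any distortion apply to the point x, -y, -z); pixel columns grow to the right and rows downward; lengths in m; the calibration is good to about 2 mm. A picture is of the moment at which its call begins: read the wrist's pose just before it. There is no depth.
- env.hand_in(): hands the job in; it is judged then, once.
Trained networks look in a picture, given as the dict that the camera call returned (one of the last four; its "shot" number tells which), for a name from the list of things; names that differ only in an ending like _2 or _b are one class to them, and where a whole thing is asked for, a point or a joint stands for the part that bears it (a point fixed in the world has none). Each returns a list of dicts, best first, with "confidence" (0 to 1); they miss things now and then, are a little off and sometimes report something else, mostly with a low value. They report only what shows in the picture. A call takes as long as a camera call. They do not tell look-alikes from the thing itself.
- env.spot_in(thing, picture): "centre" ([x, y, z] in m, in world coordinates, good to about 4 mm: the middle of the surface that is visible of it).
- env.regions_of(thing, picture): "mask" (384x512 bool, what is visible of it).
- env.landmark_of(thing, picture): "centre" ([x, y, z] in m, in world coordinates, good to about 4 mm: a listed point, or the origin of a listed thing).
The state is a dict: "clock": time; "joint_pos": joint angles; "qvel": joint speeds; "tau": joint torques, N m; "tcp_pos": TCP position; "orientation": TCP orientation; "wrist_force": force on the tool from outside, world axes, zero at the start; "ft_torque": the same for the moment, N m; "finger_gap": finger opening in m; "grip_force": force on a finger pad.
Only numpy, scipy, OpenCV 4.12 (cv2) and the standard library are available. Lean on these libraries where they do the work, as an engineer would, in place of code of your own. Each camera call takes 0.05 s, during which the arm holds its last target. There are 200 camera calls.

TASK

Set up the sharpening stone for use: with the fingertips, push the stone back over the bed of its holder until its long side lies flush along the rear rail; then flip the clamp lever over past centre, away from the stone, until it snaps down and the clamp holds the stone against the end stop. Do it all by pushing: do not lift or tip the stone, leave the lever open until the stone is flush, and leave the timer, the sauce cup and the peeler where they are.

Things in the scene. Friction and masses are not known exactly. Their poses are not given: they have to be found in the camera images.
- stone_holder: Steel stone holder, fixed on the bench. Origin on the bench top below the middle of the stone's seated place; +x to the rear rail, +y along the stone to the end stop, z up. Bed 112 x 202 mm (x -72 to +40, y -101 to +101), top at z = 8 mm, with two rubber bearers along x at y = -55 and +55, tops at z = 14 mm. A toggle clamp is on a base arm at its -y end (x -28 to +28, y -221 to -95).
- rear_rail (a point): Middle of the front face's top edge of the rear rail, at (25, 0, 28) mm in the holder's frame; the rail is 148 mm long along y and 8 mm thick. A stone flush with it has its origin at holder x = 0.
- end_stop (a point): Middle of the face of the end stop, at (-12, 75, 28) mm in the holder's frame; the stop spans x -54 to +30 mm, 10 mm thick, top at z = 35 mm. A clamped stone has its origin at holder y = 0.
- stone: The sharpening stone, a loose tan and grey block 50 x 150 x 26 mm (x, y, z), 0.26 to 0.4 kg; origin at the centre of its underside, y along its length as the holder's. It lies on the bearers (underside at 14 mm, top at 40 mm), 10 to 40 mm short of the rear rail, a little askew, 4 to 8 mm off the end stop: the clamp itself closes that gap. Sliding it takes 2 to 4 N.
- clamp_lever (a joint): Clamp lever angle about the holder's x axis through clamp_pivot. 0 = open: handle up, leaning 22 degrees from vertical towards the stone, on its stop. Grows as the handle swings away from the stone (to holder -y) and down; 1.48 = dead centre (handle 27 degrees above level); 1.73 = closed on its stop (13 degrees above level), pointing away from the stone. Past dead centre it snaps shut.
- clamp_pivot (a point): Point on the lever's pivot axis, at (0, -192, 30) mm in the holder's frame; fixed to the holder. The plunger guide between pivot and stone (y -125 to -105 mm) is 44 mm high.
- lever_grip (a point): Centre of the lever's black grip, on its axis, 85 mm from the pivot. The grip is a round bar 19 mm thick with round ends, from 41 to 115 mm from the pivot; below it the lever is an 11 mm steel rod. From about 0.9 rad on it presses the stone and needs 2 to 4 N here, square to the handle, until dead centre.
- clamp_pad: Black rubber pad 19 mm across on the clamp's plunger, facing the stone 30 mm above the bench; origin at the centre of its front face. Open, the face is 16 mm from the end of the clamped stone; the plunger moves 20 mm, the pad gives up to 4 mm on its spring (14 N per mm), so a clamped stone is held with about 40 N.
- timer: Bystander: white wind-up timer, 66 mm across, 53 mm high, loose, on the bench behind the rear rail. Origin at the centre of its underside. Not to be moved.
- ramekin: Bystander: small steel sauce cup, 65 mm across, 37 mm high, loose, on the bench behind the clamp. Origin at the centre of its underside. Not to be moved.
- peeler: Bystander: peeler with black handle, 170 x 25 x 18 mm (x long), loose, lying on the bench in front of the holder. Origin at the centre of its underside. Not to be moved.
Not all that is in view belongs to the job. There is more than one size of the stone; the job needs the larger.

How it is judged:
On the way, in this order (a step that is already met when the one before it is completed fails the run):
1. the stone lies flush along the rear rail while the clamp lever is still open (x of stone in the frame of stone_holder above -0.0025 m and angle between the y axis of stone and the y axis of stone_holder, either way round below 0.03 rad and value of joint clamp_lever below 0.3 rad), for 0.2 s.
2. the lever has snapped past centre onto its closed stop and the pad presses on the stone (value of joint clamp_lever above 1.66 rad and contact force between clamp_pad and stone above 20 N), for 0.2 s.
At the end, for the whole second after the job is handed in: The lever rests closed past dead centre (above 1.66 rad), its pad presses on the stone with more than 20 N, and the stone lies flat on the bearers at rest, within 3 mm of the rear rail, within 2 mm of the end stop and within 0.03 rad of square; robot clear (all of step 2 and x of stone in the frame of stone_holder above -0.003 m and y of stone in the frame of stone_holder above -0.002 m and angle between the y axis of stone and the y axis of stone_holder, either way round below 0.03 rad and z of stone in the frame of stone_holder below 0.017 m and angle between stone's own z axis and vertical below 0.04 rad and linear speed of stone below 0.01 m/s); the robot touches nothing.
It fails at once if the stone is lifted or tipped off its bearers (z of stone in the frame of stone_holder above 0.02 m or angle between stone's own z axis and vertical above 0.15 rad).
It fails at once if the lever is closed before the stone is flush with the rear rail (value of joint clamp_lever above 0.8 rad and x of stone in the frame of stone_holder below -0.006 m).
It fails at once if a bystander is moved (distance of any of timer, ramekin, peeler from where it was at the start of the episode above 0.015 m).
It also fails if it takes over 51 s, if anything falls off the work surface, if the arm or the gripper's body presses on something with over 40 N, if the wrist force passes 120 N, or if a joint passes its speed limit or range.

## Working session

There is one attempt and no reset: what is moved stays moved. The work goes in short steps, Python scripts to look and compute and a tool call to move; the robot and the scene stay as the last step left them, time stands still between calls to the robot, and variables do not carry over. Pictures are saved under pics/ and viewed, at most 10 in all, crops included, and the job is handed in when it is done.

Besides the shell and the picture viewer there is one more tool, called in YAML: its name, and indented under it one key for each argument. move_arm: Moves the arm, as the interface text tells. Its arguments: {"type":"object","properties":{"targets":{"type":"array","items":{"type":"array"}},"squeeze":{"type":"number"}},"required":["targets"]}

```bash
mkdir -p pics; cat > h.py <<'E'
import numpy as np,cv2
from workcell import env
from scipy.spatial.transform import Rotation as R
def save(p,n): cv2.imwrite('pics/'+n,p['pixels'][:,:,::-1])
def r3(v): return np.round(v,4).tolist()
E
python3 - <<'E'
from h import *
s=env.get_state();print(s['clock'],r3(s['tcp_pos']),r3(s['orientation']))
ims=[]
for c in('scene','top'):
    p=env.read_camera(c);ims.append(p['pixels'][:,:,::-1])
    print(c,p['fovy'],p['cx'],p['cy'],r3(p['extrinsics']))
    for t in('stone_holder','rear_rail','end_stop','stone','clamp_pivot','lever_grip','clamp_pad','timer','ramekin','peeler'):
        print(t,[(r3(d['centre']),round(d['confidence'],2)) for d in env.landmark_of(t,p)[:3]])
    cv2.imwrite(f'pics/{c}0.png',ims[-1])
E
```

```text
0.0 [0.1697, -0.5489, 0.2304] [-0.0009, 0.9888, 0.1493, -0.0]
scene 54.67621950123739 255.9509850502974 189.20028036224633 [[-0.8373, -0.5465, 0.0166, 0.5152], [0.3236, -0.4709, 0.8207, -0.2416], [-0.4407, 0.6925, 0.5712, -0.6805], [0.0, 0.0, 0.0, 1.0]]
stone_holder [([0.5634, 0.0321, 0.0011], 0.58)]
rear_rail [([0.5855, 0.0242, 0.0252], 0.91)]
end_stop [([0.5775, 0.1056, 0.0263], 0.7)]
stone [([0.7039, 0.2173, -0.0014], 0.62), ([0.5449, 0.0344, 0.0127], 0.58)]
clamp_pivot [([0.4867, -0.1437, 0.0255], 0.58), ([0.4052, 0.1109, 0.0005], 0.16)]
lever_grip [([0.5021, -0.1116, 0.1086], 0.64)]
clamp_pad [([0.5258, -0.049, 0.0303], 0.47)]
timer [([0.6801, 0.0249, 0.0006], 0.78)]
ramekin [([0.6047, -0.1424, 0.0031], 0.63)]
peeler [([0.4039, 0.1106, 0.002], 0.91), ([0.6037, -0.1441, 0.0022], 0.51), ([0.5241, -0.048, 0.032], 0.16)]
top 43.060870235738875 249.05735867878644 180.9913172922786 [[0.0069, -0.9999, -0.0081, 0.0561], [0.9974, 0.0063, 0.0723, -0.5763], [-0.0722, -0.0086, 0.9973, -1.0853], [0.0, 0.0, 0.0, 1.0]]
stone_holder [([0.5578, 0.0321, -0.0008], 0.91)]
rear_rail [([0.5865, 0.0253, 0.0265], 0.79)]
end_stop [([0.5816, 0.1056, 0.0273], 0.72)]
stone [([0.6959, 0.2192, -0.0011], 0.72), ([0.5475, 0.0396, 0.015], 0.61)]
clamp_pivot [([0.4862, -0.139, 0.0313], 0.79)]
lever_grip [([0.501, -0.1124, 0.1091], 0.52)]
clamp_pad [([0.6037, -0.14, -0.0007], 0.62), ([0.5303, -0.046, 0.0301], 0.57), ([0.6789, 0.0257, 0.0005], 0.44)]
timer [([0.6768, 0.0258, 0.0004], 0.9)]
ramekin [([0.6057, -0.1412, -0.0009], 0.68), ([0.4864, -0.1417, 0.0324], 0.44), ([0.5614, 0.0344, -0.0037], 0.37)]
peeler [([0.4079, 0.1087, 0.0027], 0.58)]
```

View pics/top0.png

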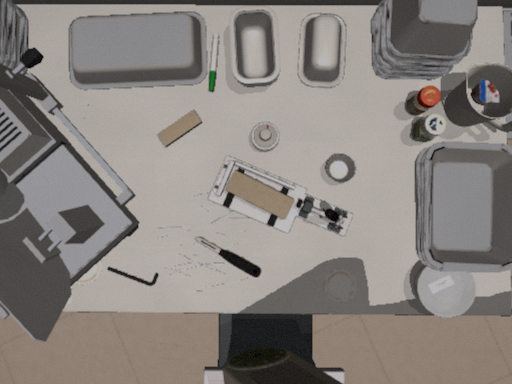

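View pics/scene0.png

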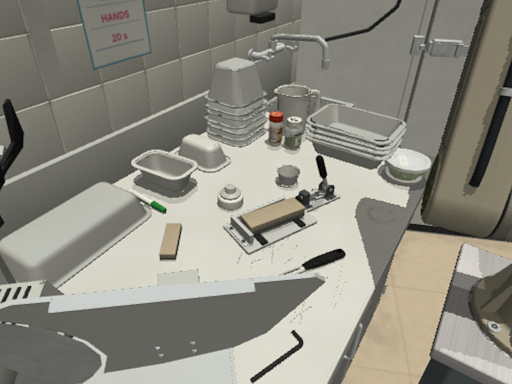

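The stone meant is the larger one on the holder at top (260,196) / scene (275,217). The small one at top (180,129) / scene (171,241) lies on the bench and is a look-alike. I'll fit the poses and confirm them on a crop.

```bash
cat >> h.py <<'E'
def proj(p,P):
    E=np.array(p['extrinsics']);c=(E[:3,:3]@np.atleast_2d(P).T).T+E[:3,3]
    f=192/np.tan(np.radians(p['fovy']/2))
    return np.c_[p['cx']+f*c[:,0]/-c[:,2],p['cy']+f*c[:,1]/c[:,2]]
def unproj(p,uv,z):
    E=np.array(p['extrinsics']);f=192/np.tan(np.radians(p['fovy']/2));uv=np.atleast_2d(uv)
    d=np.c_[(uv[:,0]-p['cx'])/f,-(uv[:,1]-p['cy'])/f,-np.ones(len(uv))]@E[:3,:3]
    o=-E[:3,:3].T@E[:3,3];return o+d*((z-o[2])/d[:,2])[:,None]
def H(P,pose):
    x,y,a=pose;P=np.atleast_2d(P).astype(float);c,s=np.cos(a),np.sin(a)
    return np.c_[x+c*P[:,0]-s*P[:,1],y+s*P[:,0]+c*P[:,1],P[:,2]]
E
python3 - <<'E'
from h import *
L={'stone_holder':(0,0,0),'rear_rail':(25,0,28),'end_stop':(-12,75,28),'clamp_pivot':(0,-192,30),'clamp_pad':(0,-91,30)}
obs=[];mod=[];sp=[]
pics={}
for c in('top','scene'):
    p=env.read_camera(c);pics[c]=p
    for t,m in L.items():
        for d in env.landmark_of(t,p)[:2]:
            e=np.array(d['centre'])
            if np.linalg.norm(e-H(np.array(m)/1e3,(.56,.032,-.405))[0])<.03: obs.append(e);mod.append(np.array(m)/1e3);break
from scipy.optimize import least_squares
obs=np.array(obs);mod=np.array(mod)
f=least_squares(lambda q:(H(mod,q)-obs)[:,:2].ravel(),(.56,.032,-.405),loss='soft_l1',f_scale=.004)
hp=f.x;print('holder',hp,np.degrees(hp[2]));print(np.round((H(mod,hp)-obs)*1e3,1).tolist());np.save('hp.npy',hp)
p=pics['top']
for d in env.regions_of('stone',p):
    m=d['mask'].astype(np.uint8);yx=np.argwhere(m)[:,::-1]
    W=unproj(p,yx,.040)[:,:2]
    rc=cv2.minAreaRect((W*1e3).astype(np.float32));print(d['confidence'],len(yx),rc, r3(W.mean(0)))
im=cv2.resize(p['pixels'][:,:,::-1],None,fx=4,fy=4,interpolation=cv2.INTER_CUBIC)
def poly(P,col):
    q=proj(p,H(np.array(P)/1e3,hp))+.5;cv2.polylines(im,[(q*4).astype(int)],True,col,1)
poly([(-72,-101,8),(40,-101,8),(40,101,8),(-72,101,8)],(0,0,255))
poly([(25,-74,28),(33,-74,28),(33,74,28),(25,74,28)],(0,255,0))
poly([(-54,75,35),(30,75,35),(30,85,35),(-54,85,35)],(255,0,0))
poly([(-28,-221,8),(28,-221,8),(28,-101,8),(-28,-101,8)],(0,255,255))
cv2.imwrite('pics/crop1.png',im[560:960,780:1440])
E
```

```text
holder [ 0.56189437  0.03439478 -0.40223463] -23.046346823779196
[[2.6, 0.5, 0.6], [1.3, 0.7, 1.0], [-2.9, -1.2, 2.0], [0.8, -0.2, -2.1], [-6.7, 0.3, 1.3], [-0.1, 3.0, -1.3], [-1.1, -1.4, 0.3], [1.2, -1.0, 3.0], [0.5, 2.5, 0.3], [1.1, -2.9, 0.1]]
0.73 687 ((694.36083984375, 216.52232360839844), (36.904296875, 100.5490951538086), 34.904754638671875) [0.6943, 0.2163]
0.64 1493 ((546.3619995117188, 35.472354888916016), (148.60093688964844, 50.897979736328125), 63.82829666137695) [0.5457, 0.0353]
```

View pics/crop1.png

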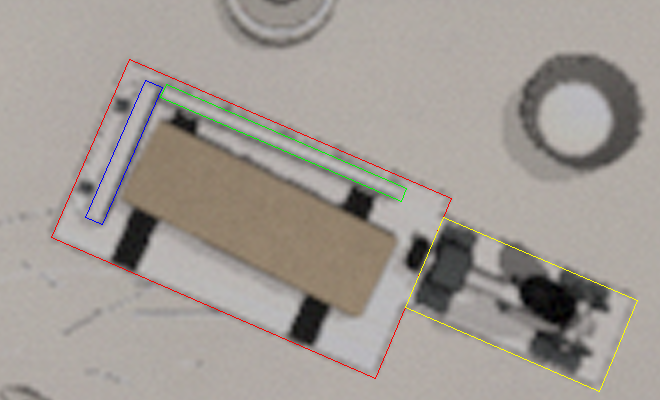

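The overlay fits. The stone at crop (260,220) measures 50 x 149 mm, so it is the larger one; the 37 x 100 mm block is the other. In the holder frame it lies at about x = -15, y = -5 mm, 3° askew. The cup is at crop (575,115) and the lever at (548,300). Next I approach in front of the stone.

move_arm:
  targets:
    - [[43,-43,0],[0,0,0],-1]
    - [[86,-86,0],[0,0,0],-1]
    - [[130,-130,0],[0,0,0],-1]
    - [[173,-173,0],[0,0,0],-1]
    - [[216,-216,0],[0,0,0],-1]

```text
clock: 2.38
tcp_pos: [0.313, -0.2776, 0.2315]
orientation: [0.0, 0.989, 0.149, 0.0]
wrist_force: [1.1, -0.5, -0.6]
finger_gap: 0.0857
grip_force: 0.0
```

move_arm:
  targets:
    - [[43,-43,0],[0,0,0],-1]
    - [[86,-86,0],[0,0,0],-1]
    - [[130,-130,0],[0,0,0],-1]
    - [[173,-173,0],[0,0,0],-1]
    - [[216,-216,0],[0,0,0],-1]

```text
clock: 3.0
tcp_pos: [0.4558, -0.0071, 0.2317]
orientation: [0.0, 0.989, 0.149, 0.001]
wrist_force: [0.6, -0.4, -0.6]
finger_gap: 0.0858
grip_force: 0.0
```

move_arm:
  targets:
    - [[40,-40,0],[0,0,1],-1]
    - [[55,-54,0],[0,0,2],-1]
    - [[55,-54,20],[0,0,3],-1]
    - [[55,-54,60],[0,0,4.03],-1]
    - [[55,-54,60],[0,0,4.03],-1]

```text
clock: 3.62
tcp_pos: [0.4606, -0.0367, 0.1683]
orientation: [-0.034, 0.988, -0.148, 0.0]
wrist_force: [0.1, -0.9, 0.2]
finger_gap: 0.0858
grip_force: 0.0
```

```bash
cat >> h.py <<'E'
def holderstate():
    s=env.get_state();hp=np.load('hp.npy');c,sn=np.cos(hp[2]),np.sin(hp[2])
    d=np.array(s['tcp_pos'])[:2]-hp[:2]
    w,x,y,z=s['orientation'];Rm=R.from_quat([x,y,z,w]).as_matrix()
    Rh=R.from_euler('z',-hp[2]).as_matrix()@Rm
    print('t',s['clock'],'holder mm',np.round([1e3*(c*d[0]+sn*d[1]),1e3*(-sn*d[0]+c*d[1]),1e3*s['tcp_pos'][2]],1),'tool in holder',np.round(Rh,3).tolist(),'F',np.round(s['wrist_force'],1),'gap',s['finger_gap'])
    return s
E
python3 -c "
from h import *
s=holderstate();print(s['joint_pos'],s['qvel'])"
```

```text
t 3.625 holder mm [ -65.4 -105.1  168.3] tool in holder [[0.994, 0.104, -0.016], [0.105, -0.992, 0.066], [-0.009, -0.067, -0.998]] F [ 0.1 -0.9  0.2] gap 0.08578697674382144
[-0.29821261  0.12773036 -0.35060406  1.10192318  0.06746785  3.14059144] [-3.73434623e-01 -1.49951780e-01 -8.99327116e-02  6.11203044e-03
 -1.63357911e-02  3.23322037e-04]
```

move_arm:
  targets:
    - [[0,0,0],[0,0,-1],-1]
    - [[0,0,0],[0,0,-2],-1]
    - [[0,0,0],[0,0,-3],-1]
    - [[0,0,0],[0,0,-4],-1]
    - [[0,0,0],[0,0,-5],-1]

```text
clock: 4.25
tcp_pos: [0.4633, -0.0363, 0.1714]
orientation: [-0.029, 0.957, 0.288, 0.017]
wrist_force: [0.2, -0.5, -0.2]
finger_gap: 0.0856
grip_force: 0.0
```

```bash
python3 -c "
from h import *
s=holderstate();print(s['joint_pos'])"
```

```text
t 4.25 holder mm [ -63.1 -103.7  171.4] tool in holder [[0.552, 0.834, -0.01], [0.832, -0.551, 0.067], [0.05, -0.046, -0.998]] F [ 0.2 -0.5 -0.2] gap 0.08557339404836513
[-0.29567259  0.12580367 -0.34488437  1.1034618   0.06747404  2.26219091]
```

move_arm:
  targets:
    - [[0,0,0],[0,0,-1],-1]
    - [[0,0,0],[0,0,-2],-1]
    - [[0,0,0],[0,0,-3],-1]
    - [[0,0,0],[0,0,-4],-1]
    - [[0,0,0],[0,0,-5],-1]

```text
clock: 4.88
tcp_pos: [0.4633, -0.0363, 0.1714]
orientation: [-0.019, 0.746, 0.665, 0.028]
wrist_force: [-0.1, -0.4, 0.0]
finger_gap: 0.0855
grip_force: 0.0
```

move_arm:
  targets:
    - [[0,0,0],[0,0,-1],-1]
    - [[0,0,0],[0,0,-2],-1]
    - [[0,0,0],[0,0,-3],-1]
    - [[0,0,0],[0,0,-4],-1]
    - [[0,0,0],[0,0,-5],-1]

```text
clock: 5.5
tcp_pos: [0.4633, -0.0363, 0.1714]
orientation: [-0.005, 0.395, 0.918, 0.033]
wrist_force: [-0.2, 0.2, 0.3]
finger_gap: 0.085
grip_force: 0.0
```

```bash
cat >> h.py <<'E'
def goto(P,flip=True):
    "shift (mm, tool axes) and turn (10 deg) to holder point P mm, tool x along -/+ holder x, pointing down"
    s=env.get_state();hp=np.load('hp.npy')
    w,x,y,z=s['orientation'];Rm=R.from_quat([x,y,z,w])
    G=R.from_euler('z',hp[2])*(R.from_matrix(np.diag([-1,1,-1])) if flip else R.from_matrix(np.diag([1,-1,-1])))
    t=Rm.inv().apply(H(np.array(P)/1e3,hp)[0]-s['tcp_pos'])*1e3
    print('to',P,'shift',np.round(t,1),'turn',np.round(np.degrees((Rm.inv()*G).as_rotvec())/10,2))
E
python3 -c "
from h import *
s=holderstate();print(s['joint_pos']);goto((-75,-5,100));goto((-75,-5,170))"
```

```text
t 5.5 holder mm [ -63.1 -103.7  171.4] tool in holder [[-0.917, 0.399, -0.011], [0.398, 0.915, 0.067], [0.036, 0.057, -0.998]] F [-0.2  0.2  0.3] gap 0.085037973235375
[-0.29563868  0.12583683 -0.34485728  1.10349323  0.06742531  0.51681282]
to (-75, -5, 100) shift [47.6 81.5 78. ] turn [ 0.36 -0.14 -2.35]
to (-75, -5, 170) shift [50.1 85.5  8.1] turn [ 0.36 -0.14 -2.35]
```

move_arm:
  targets:
    - [[20,35,3],[0.12,-0.05,-0.8],-1]
    - [[40,70,6],[0.24,-0.1,-1.6],-1]
    - [[50,85.5,8],[0.36,-0.14,-2.35],-1]
    - [[47.6,81.5,78],[0.36,-0.14,-2.35],-1]
    - [[47.6,81.5,78],[0.36,-0.14,-2.35],-1]

```text
clock: 6.12
tcp_pos: [0.4879, 0.0596, 0.0966]
orientation: [-0.004, 0.202, 0.979, -0.0]
wrist_force: [-0.4, -0.2, -0.2]
finger_gap: 0.0856
grip_force: 0.0
```

```bash
python3 -c "
from h import *
s=holderstate();goto((-76,-5,40));goto((-76,-5,8))
p=env.read_camera('wrist');save(p,'w1.png')"
```

```text
t 6.125 holder mm [-78.   -5.8  96.6] tool in holder [[-1.0, 0.005, -0.007], [0.005, 1.0, -0.002], [0.007, -0.002, -1.0]] F [-0.4 -0.2 -0.2] gap 0.0856223846259088
to (-76, -5, 40) shift [-2.4  0.9 56.6] turn [-0.01 -0.04 -0.03]
to (-76, -5, 8) shift [-2.6  1.  88.6] turn [-0.01 -0.04 -0.03]
```

View pics/w1.png

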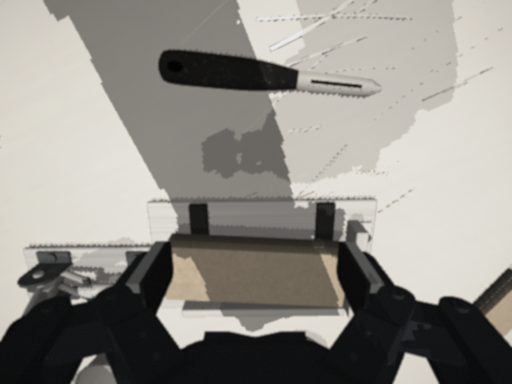

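The wrist view shows the stone's front face (row 240, cols 175–340), the two bearers (cols 200 and 325) and both fingers straddling the stone's middle. The peeler (row 75) is well clear. I'll go down in front of the stone.

move_arm:
  targets:
    - [[-2,1,40],[0,0,0],-1]
    - [[-2.5,1,70],[0,0,0],-1]
    - [[-2.5,1,88],[0,0,0],-1]
    - [[-2.5,1,88],[0,0,0],-1]

```text
clock: 6.68
tcp_pos: [0.4945, 0.0586, 0.0125]
orientation: [-0.0, 0.203, 0.979, 0.0]
wrist_force: [-0.1, 0.1, 0.0]
finger_gap: 0.0853
grip_force: 0.0
```

```bash
python3 -c "
from h import *
s=holderstate();goto((-45,-5,8));goto((-36,-5,8))"
```

```text
t 6.675 holder mm [-71.5  -4.1  12.5] tool in holder [[-1.0, 0.007, -0.0], [0.007, 1.0, 0.001], [0.0, 0.001, -1.0]] F [-0.1  0.1  0. ] gap 0.08529859562350454
to (-45, -5, 8) shift [-26.5  -0.7   4.5] turn [ 0.   -0.   -0.04]
to (-36, -5, 8) shift [-35.5  -0.6   4.4] turn [ 0.   -0.   -0.04]
```

move_arm:
  targets:
    - [[-5,-0.7,3],[0,0,0],-1]
    - [[-10,-0.7,3],[0,0,0],-1]
    - [[-14,-0.7,3],[0,0,0],-1]
    - [[-18,-0.7,3],[0,0,0],-1]
    - [[-22,-0.7,3],[0,0,0],-1]

```text
clock: 7.3
tcp_pos: [0.5135, 0.0496, 0.0088]
orientation: [-0.001, 0.203, 0.979, 0.0]
wrist_force: [-1.9, 0.8, 1.4]
finger_gap: 0.0856
grip_force: 0.9
```

```bash
python3 -c "
from h import *
s=holderstate();goto((-36,-5,8))"
```

```text
t 7.3 holder mm [-50.5  -4.9   8.8] tool in holder [[-1.0, 0.006, -0.001], [0.006, 1.0, 0.0], [0.001, 0.0, -1.0]] F [-1.9  0.8  1.4] gap 0.08555625967363069
to (-36, -5, 8) shift [-14.5  -0.    0.8] turn [ 0.   -0.01 -0.03]
```

Contact, at about 2 N. I keep pushing towards the rail.

move_arm:
  targets:
    - [[-3,0,0],[0,0,0],-1]
    - [[-6,0,0],[0,0,0],-1]
    - [[-9,0,0],[0,0,0],-1]
    - [[-12,0,0],[0,0,0],-1]
    - [[-12,0,0],[0,0,0],-1]

```text
clock: 7.92
tcp_pos: [0.5258, 0.0447, 0.0089]
orientation: [0.0, 0.203, 0.979, 0.0]
wrist_force: [0.9, 0.2, -0.1]
finger_gap: 0.0855
grip_force: 0.0
```

```bash
python3 -c "
from h import *
s=holderstate();goto((-36,-5,8))"
```

```text
t 7.925 holder mm [-37.3  -4.7   8.9] tool in holder [[-1.0, 0.006, 0.001], [0.006, 1.0, 0.001], [-0.001, 0.001, -1.0]] F [ 0.9  0.2 -0.1] gap 0.08553335856009238
to (-36, -5, 8) shift [-1.3 -0.3  0.9] turn [ 0.    0.   -0.03]
```

move_arm:
  targets:
    - [[-1,0,0],[0,0,-0.03],-1]
    - [[-2,0,0],[0,0,-0.03],-1]
    - [[-3,0,0],[0,0,-0.03],-1]
    - [[-3,0,0],[0,0,-0.03],-1]

```text
clock: 8.43
tcp_pos: [0.5268, 0.0441, 0.0088]
orientation: [-0.001, 0.2, 0.98, 0.001]
wrist_force: [-4.3, 1.9, 3.6]
finger_gap: 0.0851
grip_force: 2.5
```

move_arm:
  targets:
    - [[-1,0,0],[0,0,0],-1]
    - [[-2,0,0],[0,0,0],-1]
    - [[-2,0,0],[0,0,0],-1]

```text
clock: 8.8
tcp_pos: [0.5269, 0.044, 0.0085]
orientation: [-0.003, 0.199, 0.98, 0.001]
wrist_force: [-8.5, 3.4, 6.7]
finger_gap: 0.0854
grip_force: 4.6
```

```bash
python3 -c "
from h import *
s=holderstate();goto((-36,-5,8))"
```

```text
t 8.8 holder mm [-36.   -4.8   8.5] tool in holder [[-1.0, -0.001, -0.005], [-0.001, 1.0, 0.001], [0.005, 0.001, -1.0]] F [-8.5  3.4  6.7] gap 0.08535553064508569
to (-36, -5, 8) shift [-0.  -0.2  0.5] turn [ 0.   -0.03  0.01]
```

The stone is against the rail: it stopped at x = -36 with 9 N of push. I back off and rise.

move_arm:
  targets:
    - [[15,0,0],[0,0,0],-1]
    - [[25,0,-20],[0,0,0],-1]
    - [[25,0,-80],[0,0,0],0]
    - [[25,0,-140],[0,0,0],1]
    - [[25,0,-170],[0,0,0],1]

```text
clock: 9.43
tcp_pos: [0.5085, 0.0525, 0.1828]
orientation: [0.004, 0.2, 0.98, 0.001]
wrist_force: [0.5, 0.7, -1.5]
finger_gap: 0.0322
grip_force: 0.0
```

```bash
python3 - <<'E'
from h import *
s=holderstate();goto((0,-110,180));hp=np.load('hp.npy')
p=env.read_camera('top')
for d in env.regions_of('stone',p):
    yx=np.argwhere(d['mask'])[:,::-1];print(d['confidence'],len(yx),cv2.minAreaRect((unproj(p,yx,.04)[:,:2]*1e3).astype(np.float32)))
im=cv2.resize(p['pixels'][:,:,::-1],None,fx=4,fy=4,interpolation=cv2.INTER_CUBIC)
def poly(P,col):
    q=proj(p,H(np.array(P)/1e3,hp))+.5;cv2.polylines(im,[(q*4).astype(int)],True,col,1)
poly([(25,-74,28),(33,-74,28),(33,74,28),(25,74,28)],(0,255,0))
poly([(-25,-80,40),(25,-80,40),(25,70,40),(-25,70,40)],(0,0,255))
cv2.imwrite('pics/crop2.png',im[560:960,780:1440])
for t in('lever_grip','clamp_pivot'):print(t,[(r3(d['centre']),d['confidence']) for d in env.landmark_of(t,p)[:2]])
E
```

```text
t 9.425 holder mm [-56.2  -4.2 182.8] tool in holder [[-1.0, 0.001, 0.007], [0.001, 1.0, 0.003], [-0.007, 0.003, -1.0]] F [ 0.5  0.7 -1.5] gap 0.032184640951034856
to (0, -110, 180) shift [ -56.2 -105.7    2.9] turn [ 0.01  0.04 -0.  ]
0.93 668 ((693.8323974609375, 217.2376708984375), (36.108367919921875, 98.72242736816406), 34.388980865478516)
lever_grip [([0.501, -0.1108, 0.1096], 0.56)]
clamp_pivot [([0.4853, -0.1429, 0.0296], 0.67)]
```

View pics/crop2.png

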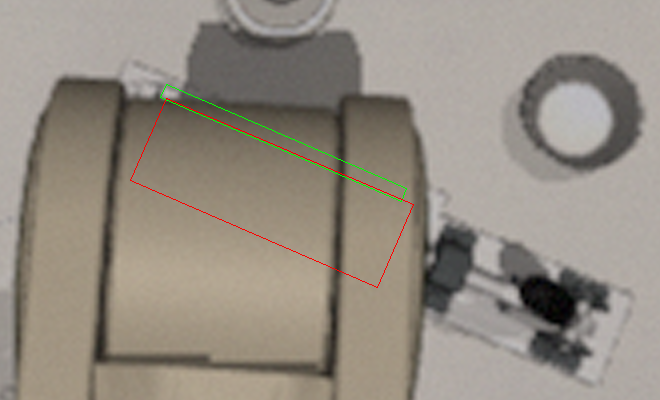

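The arm hides the stone from the top camera. I'll check from the scene camera once the tool is above the clamp.

move_arm:
  targets:
    - [[-25,-50,0],[0,0,0],1]
    - [[-56,-104,2],[0,0,0],1]
    - [[-56,-104,2],[0,0,0],1]

```text
clock: 10.0
tcp_pos: [0.5169, -0.0686, 0.1745]
orientation: [-0.001, 0.203, 0.979, -0.0]
wrist_force: [-0.2, 0.1, -1.1]
finger_gap: -0.0001
grip_force: 0.0
```

```bash
python3 - <<'E'
from h import *
s=holderstate();goto((0,-108,95));hp=np.load('hp.npy')
p=env.read_camera('scene')
im=cv2.resize(p['pixels'][:,:,::-1],None,fx=4,fy=4,interpolation=cv2.INTER_CUBIC)
def poly(P,col):
    q=proj(p,H(np.array(P)/1e3,hp))+.5;cv2.polylines(im,[(q*4).astype(int)],True,col,1)
poly([(25,-74,28),(33,-74,28),(33,74,28),(25,74,28)],(0,255,0))
poly([(-25,-80,40),(25,-80,40),(25,70,40),(-25,70,40)],(0,0,255))
cv2.imwrite('pics/crop3.png',im[520:1020,840:1480])
E
```

```text
t 10.0 holder mm [  -1.1 -112.4  174.5] tool in holder [[-1.0, 0.007, -0.002], [0.007, 1.0, -0.001], [0.002, -0.001, -1.0]] F [-0.2  0.1 -1.1] gap -6.938023928120664e-05
to (0, -108, 95) shift [-1.2  4.4 79.5] turn [-0.   -0.01 -0.04]
```

View pics/crop3.png

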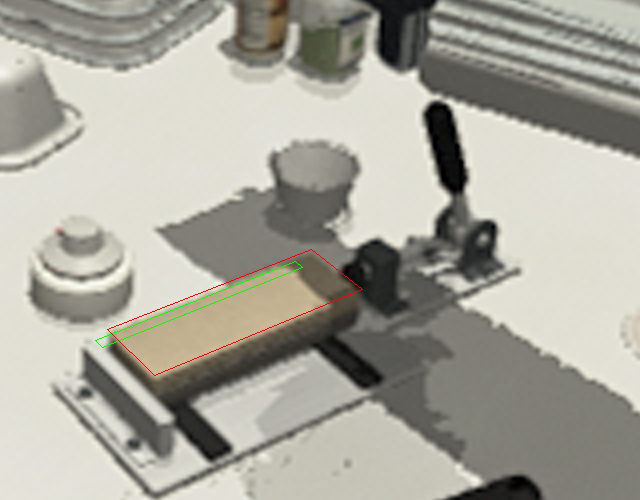

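In the crop the stone's rear edge (115,340)–(300,262) runs parallel to the rail overlay and has closed on it, so the stone is flush. The lever stands open at (445,150). I lower the tool on the stone side of the lever.

move_arm:
  targets:
    - [[-1,4,40],[0,0,-0.04],1]
    - [[-1,4,70],[0,0,-0.04],1]
    - [[-1,4,70],[0,0,-0.04],1]
    - [[-1,-6,70],[0,0,-0.04],1]
    - [[-1,-16,70],[0,0,-0.04],1]

```text
clock: 10.68
tcp_pos: [0.5127, -0.0806, 0.1081]
orientation: [0.001, 0.196, 0.981, 0.0]
wrist_force: [0.1, -0.7, 0.6]
finger_gap: 0.0001
grip_force: 0.0
```

```bash
python3 - <<'E'
from h import *
s=holderstate()
for q in((-150,105),(-168,106),(-198,108),(-225,100),(-247,80)):goto((0,q[0],q[1]))
E
```

```text
t 10.675 holder mm [  -0.2 -125.1  108.1] tool in holder [[-1.0, -0.007, 0.002], [-0.007, 1.0, 0.001], [-0.002, 0.001, -1.0]] F [ 0.1 -0.7  0.6] gap 6.472880558968095e-05
to (0, -150, 105) shift [ -0.1 -24.9   3.1] turn [0.   0.01 0.04]
to (0, -168, 106) shift [  0.1 -42.9   2.1] turn [0.   0.01 0.04]
to (0, -198, 108) shift [  0.3 -72.9   0.1] turn [0.   0.01 0.04]
to (0, -225, 100) shift [  0.5 -99.9   8.1] turn [0.   0.01 0.04]
to (0, -247, 80) shift [   0.7 -121.9   28. ] turn [0.   0.01 0.04]
```

move_arm:
  targets:
    - [[0,-12,2],[0,0,0.04],1]
    - [[0,-25,2],[0,0,0.04],1]
    - [[0,-38,1],[0,0,0.04],1]
    - [[0,-50,0],[0,0,0.04],1]
    - [[0,-60,0],[0,0,0.04],1]

```text
clock: 11.3
tcp_pos: [0.4886, -0.1364, 0.1068]
orientation: [0.0, 0.2, 0.98, 0.0]
wrist_force: [0.8, -0.3, 0.1]
finger_gap: 0.0004
grip_force: 0.0
```

```bash
python3 - <<'E'
from h import *
s=holderstate()
for q in((-198,108),(-225,100),(-247,80),(-255,68),(-259,57)):goto((0,q[0],q[1]))
p=env.read_camera('scene');print([(r3(d['centre']),d['confidence']) for d in env.landmark_of('lever_grip',p)[:2]])
E
```

```text
t 11.3 holder mm [  -0.6 -185.9  106.8] tool in holder [[-1.0, 0.001, -0.0], [0.001, 1.0, 0.001], [0.0, 0.001, -1.0]] F [ 0.8 -0.3  0.1] gap 0.0003648516807389298
to (0, -198, 108) shift [ -0.7 -12.1  -1.2] turn [ 0.   -0.   -0.01]
to (0, -225, 100) shift [ -0.7 -39.1   6.8] turn [ 0.   -0.   -0.01]
to (0, -247, 80) shift [ -0.7 -61.2  26.8] turn [ 0.   -0.   -0.01]
to (0, -255, 68) shift [ -0.7 -69.2  38.8] turn [ 0.   -0.   -0.01]
to (0, -259, 57) shift [ -0.7 -73.2  49.8] turn [ 0.   -0.   -0.01]
[([0.4832, -0.1539, 0.1132], 0.81), ([0.6826, 0.0265, 0.0025], 0.21)]
```

The lever is following. I continue along the arc.

move_arm:
  targets:
    - [[-0.7,-12,0],[0,0,0],1]
    - [[-0.7,-24,2],[0,0,0],1]
    - [[-0.7,-35,5],[0,0,0],1]
    - [[-0.7,-44,9],[0,0,0],1]
    - [[-0.7,-51,15],[0,0,0],1]

```text
clock: 12.02
tcp_pos: [0.4695, -0.1831, 0.0916]
orientation: [0.0, 0.2, 0.98, 0.0]
wrist_force: [0.5, 1.0, 2.6]
finger_gap: 0.0001
grip_force: 1.4
```

```bash
python3 - <<'E'
from h import *
s=holderstate()
for q in((-252,80),(-260,67),(-264,57)):goto((0,q[0],q[1]))
p=env.read_camera('scene');print([(r3(d['centre']),d['confidence']) for d in env.landmark_of('lever_grip',p)[:2]])
E
```

```text
t 12.025 holder mm [ 1.000e-01 -2.363e+02  9.160e+01] tool in holder [[-1.0, 0.001, 0.0], [0.001, 1.0, 0.001], [-0.0, 0.001, -1.0]] F [0.5 1.  2.6] gap 5.334837609689299e-05
to (0, -252, 80) shift [  0.1 -15.7  11.6] turn [ 0.  0. -0.]
to (0, -260, 67) shift [  0.1 -23.7  24.6] turn [ 0.  0. -0.]
to (0, -264, 57) shift [  0.1 -27.7  34.6] turn [ 0.  0. -0.]
[([0.4662, -0.1961, 0.0882], 0.73)]
```

move_arm:
  targets:
    - [[0,-6,6],[0,0,0],1]
    - [[0,-11,12],[0,0,0],1]
    - [[0,-16,19],[0,0,0],1]
    - [[0,-19,26],[0,0,0],1]
    - [[0,-22,33],[0,0,0],1]

```text
clock: 12.75
tcp_pos: [0.4605, -0.2029, 0.0579]
orientation: [-0.0, 0.2, 0.98, 0.0]
wrist_force: [-0.7, 0.1, -0.1]
finger_gap: -0.0001
grip_force: 0.0
```

```bash
python3 - <<'E'
from h import *
s=holderstate()
goto((0,-262,54))
p=env.read_camera('scene');print([(r3(d['centre']),d['confidence']) for d in env.landmark_of('lever_grip',p)[:2]])
E
```

```text
t 12.75 holder mm [  -0.4 -258.    57.9] tool in holder [[-1.0, 0.001, -0.001], [0.001, 1.0, 0.001], [0.001, 0.001, -1.0]] F [-0.7  0.1 -0.1] gap -5.9334327370470066e-05
to (0, -262, 54) shift [-0.4 -4.   3.9] turn [ 0.   -0.01 -0.  ]
[([0.4574, -0.2158, 0.0477], 0.75)]
```

Grip height and zero force suggest it has snapped shut. I press down lightly to make sure, then rise clear.

move_arm:
  targets:
    - [[0,0,3],[0,0,0],1]
    - [[0,0,5],[0,0,0],1]
    - [[0,0,5],[0,0,0],1]

```text
clock: 13.22
tcp_pos: [0.4611, -0.2031, 0.0555]
orientation: [0.0, 0.2, 0.98, -0.0]
wrist_force: [-4.1, 1.3, 14.1]
finger_gap: -0.0001
grip_force: 6.6
```

move_arm:
  targets:
    - [[0,0,-40],[0,0,0],1]
    - [[0,0,-90],[0,0,0],1]
    - [[40,-40,-120],[0,0,0],1]
    - [[80,-80,-140],[0,0,0],1]
    - [[80,-80,-140],[0,0,0],1]

```text
clock: 13.85
tcp_pos: [0.3543, -0.2467, 0.1957]
orientation: [0.001, 0.202, 0.979, -0.001]
wrist_force: [0.4, 0.9, 0.7]
finger_gap: -0.0003
grip_force: 0.0
```

```bash
python3 - <<'E'
from h import *
s=holderstate();hp=np.load('hp.npy')
ims=[]
for c,(r,k) in(('scene',(130,210)),('top',(130,190))):
    p=env.read_camera(c)
    im=cv2.resize(p['pixels'][:,:,::-1],None,fx=4,fy=4,interpolation=cv2.INTER_CUBIC)
    def poly(P,col):
        q=proj(p,H(np.array(P)/1e3,hp))+.5;cv2.polylines(im,[(q*4).astype(int)],True,col,1)
    if c=='top':poly([(-25,-75,40),(25,-75,40),(25,75,40),(-25,75,40)],(0,0,255))
    ims.append(im[r*4:r*4+480,k*4:k*4+400 if c=='scene' else k*4+400])
    print(c,[(r3(d['centre']),d['confidence']) for d in env.landmark_of('lever_grip',p)[:2]])
    for d in env.regions_of('stone',p) if c=='top' else []:
        yx=np.argwhere(d['mask'])[:,::-1];print(d['confidence'],len(yx),cv2.minAreaRect((unproj(p,yx,.04)[:,:2]*1e3).astype(np.float32)))
cv2.imwrite('pics/end.png',np.hstack(ims)[:, :800])
E
```

```text
t 13.85 holder mm [ -80.9 -340.   195.7] tool in holder [[-1.0, 0.005, 0.003], [0.005, 1.0, -0.001], [-0.003, -0.001, -1.0]] F [0.4 0.9 0.7] gap -0.0002706052741776819
scene [([0.4565, -0.2153, 0.0468], 0.69)]
top [([0.4577, -0.2166, 0.0505], 0.61)]
0.76 729 ((693.7674560546875, 216.80194091796875), (38.020023345947266, 100.64103698730469), 34.49427795410156)
0.73 1512 ((564.6543579101562, 34.79680633544922), (149.13186645507812, 54.292659759521484), 67.53079223632812)
```

View pics/end.png

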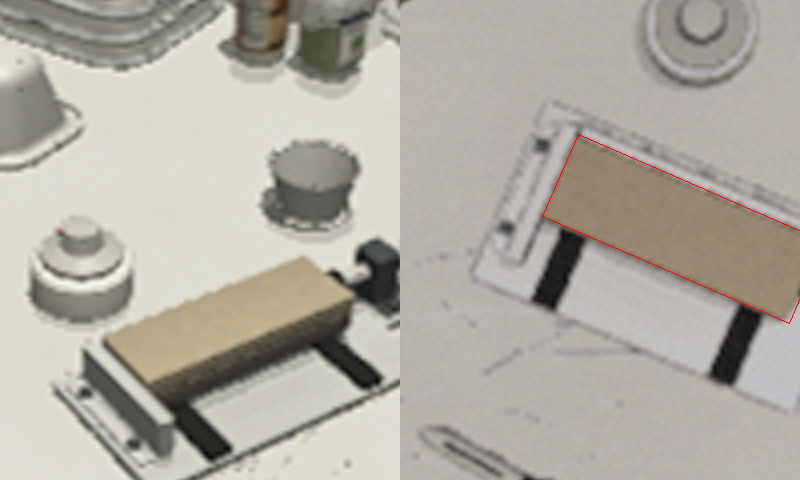

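In the top view on the right, the stone fills its seated outline (from (578,135) to (790,322)) against the rail and the end stop. On the left, the pad at (345,283) presses on its end. The timer and cup look unmoved and the tool is clear, so I hand in.

```bash
python3 -c "
from h import *
print(env.hand_in())"
```

```text
the job is handed in; nothing more can be done
None
```

I pushed the stone flush to the rear rail and snapped the clamp lever shut, then handed the job in at about 14 s; the last pictures show the stone seated against the rail and end stop, but the judge returned no result.

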